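# Extend the telescopic mandrel rest by one hole

### The arm

A 6-joint arm with a two-finger parallel gripper is mounted at the origin on the work surface; the furniture and walls round the work are solid. World frame = base frame: x ahead of the robot, y to its left, z up, the work surface at z = 0. Lengths are in m, angles in rad, forces in N, time in s.
With the tool pointing down it reaches from about 0.3 to 0.775 m from the base axis. Payload 14.6 kg.
Tool frame: the origin (TCP) lies midway between the tips of the shut fingers; the grasp point (between the pads) lies 19 mm behind it (manip.grip_depth is the distance from the TCP to the grasp point, in m); z points along the fingers, y is the line along which they close (so a half turn about z gives the same grasp; the last joint's range is limited). The gripper opens to 85 mm and grips with 20 to 120 N. Pads are 22 mm wide; open, the fingers measure 114 mm over their backs; the gripper's body (76 mm by 85 mm) begins 54 mm behind the grasp point. The pads swing forward as they close: fully open they stand 13 mm farther back than shut.
Start: joints at [1.248, 0.3, 1.521, -0, 1.321, -0.067], TCP at [0.139, 0.532, 0.231] pointing down, gripper open.
Joint ranges: [-3.03, 3.03], [-0.79, 2.21], [0.23, 2.52], [-1.04, 4.18], [0, 3.07], [-2.55, 2.55]. Speed limits (rad/s): [2.22, 2.22, 2.57, 3.14, 3.14, 3.14].

### API

Orientations are given as a 3x3 rotation matrix whose columns are the frame's x, y, z axes.
In Python, from station import manip gives the robot as it stands.
- The arm moves only by the tool send_rows, never from a script. Its argument "plan" is a list of rows, each a list of 5 numbers: the shift along the tool's x, y, z in m, then the turn about the tool's z in degrees, then the opening, from 0 (shut) to 1 (fully open). A call has 1 to 8 rows; each row is the pose to reach, as a shift and turn from the pose commanded when the call began, along the tool's axes at that moment; what a row does not reach only later rows make up. A row lasts 1/10 s, in which the tool goes at most 50 mm and 8.59 degrees, less where a joint would pass 70% of its speed; a pose out of reach is approached as far as the arm can. A call with a gripper value outside its range is refused whole. The fingers move at their own pace and stop on an object; "squeeze" is the grip in N (left out, the last holds). Time passes only in rows, so rows that repeat a pose let the fingers close. It gives the time, the measured TCP pose, the force, the opening and the grip force at its end, in the units of the state.
- manip.get_obs(): the state, without advancing time (a new reading comes with each control period).
- manip.grab_frame(name): name is "scene" or "side" or "wrist"; returns (picture, depth): 480x640x3 uint8, red, green, blue; 480x640 float32, m along the optical axis (not along the pixel's ray), 0 where there is no reading.
- manip.camera_info(name): a dict with "mtx" (3x3 intrinsics, pixels), "R" (3x3) and "t" (3): a world point X has camera coordinates R X + t; the wrist camera has in their place "T_tool_cam" (4x4, takes a point from camera to tool coordinates, whose origin is the TCP and whose axes are the flange's). Camera axes: x right, y down, z forward; pixel columns grow to the right and rows downward; lengths in m; the calibration is good to about 2 mm. The wrist camera is an equidistant fisheye: a pixel r from the principal point sees the ray r / f radians off the axis. A picture is of the moment at which its call begins: read the wrist's pose just before it. camera_info takes no time and is no camera call.
- manip.hand_in(): hands the job in; it is judged then, once.
The state is a dict: "t": time; "qpos": joint angles; "joint_vel": joint speeds; "tau": joint torques, N m; "position": TCP position; "eef_rot": TCP orientation; "ft_force": force on the tool from outside, world axes, zero at the start; "moment": the same for the moment, N m; "finger_gap": finger opening in m; "finger_force": force on a finger pad.
Only numpy, scipy, OpenCV 4.12 (cv2) and the standard library are available. Lean on these libraries where they do the work, as an engineer would, in place of code of your own. Each camera call takes 0.05 s, during which the arm holds its last target. There are 200 camera calls.

### The job

Lengthen the telescopic mandrel rest on the bench to its next hole: press its spring button flush, slide the square sleeve outward by its thumb stop until the button pops fully up in the hole of the index collar, then let go. Work by feel and do not force it: press and push gently, and stop as soon as it clicks in. Leave the small things standing round it alone.

Things in the scene. Friction and masses are not known exactly. Their poses are not given: they have to be found in the camera images.
- stand: Mandrel rest, fixed to the bench: dark steel foot 200 x 80 x 14 mm, aluminium rear post with a V cradle (top 103 mm up) and a level square steel tube on which a 28 mm square aluminium sleeve slides. Origin: on the bench top, straight under the spring button; +x: the outward direction in which the sleeve lengthens the rest; z up. The sleeve's flat top is 70 mm above the bench.
- button_top (a point): Top of the spring button: an upright steel pin, 12 mm across, with a domed head, standing 8 mm out of a 13.5 mm hole in the sleeve's 2 mm top wall. It belongs to the inner tube: it moves only up and down and does not travel with the sleeve. Its spring gives 4.5 N when out, 6.5 N when flush.
- thumb_stop (a point): Thumb stop: upright rib across the sleeve's top, 26 mm wide, 7 mm thick, 12 mm high. The point is the middle of the lower edge of its face towards the button, at the height of the sleeve's top, 10 mm outward of the centre of the button's first hole: fingertips that press the button flush with the sleeve's top can push the sleeve outward by this face at the same time.
- tube (a joint): Sleeve position, m, along the rest's +x: 0 at the start; -0.010 and 0.064 at its end stops. The next hole is in the index collar: a steel saddle 42 mm long, 2 mm thick, clamped round the sleeve rearward of the button. Where it is clamped differs each time and is not measured: the button pops up somewhere between 0.043 and 0.057, and then blocks the sleeve.
- button (a joint): How far the button is pressed in, m: 0 fully out, 0.008 flush with the sleeve's top, 0.010 under the sleeve's wall. Out, it blocks the sleeve firmly. Flush, the sleeve has some mm of play, then a push of about 12 to 20 N makes its wall ride over the dome; on from there about 8 N slides it, the button rising to 0.008 shortly before it reaches the collar's hole.
- tin: Bystander: round tin, 63 mm across, 32 mm high, on the robot's side of the rest, by its outward end.
- clamp: Bystander: wooden ring clamp, 124 x 31 x 28 mm, lying beside the rest on the robot's side.
- flux: Bystander: small bottle, 40 mm across, 118 mm high, behind the rest's rear end. (Fixed and not listed: the bench lamp's white hood, between x 0.12 and 0.33, y 0.10 and 0.30, z 0.29 and 0.42 m; its arms run from there to +y, to 0.45 m high. Lift the arm before swinging across.)

How it is judged:
By the outcome, as a careful person would: the job done as asked, in the order asked, and still so for the second after the job is handed in, with the robot touching nothing.
It also fails if it takes over 38 s, if anything falls off the work surface, if the arm or the gripper's body presses on something with over 40 N, if the wrist force passes 120 N, or if a joint passes its speed limit or range.

## Working session

There is one attempt and no reset: what is moved stays moved. The work goes in short steps, Python scripts to look and compute and a tool call to move; the robot and the scene stay as the last step left them, time stands still between calls to the robot, and variables do not carry over. Pictures are saved under pics/ and viewed, at most 10 in all, crops included, and the job is handed in when it is done.

Besides the shell and the picture viewer there is one more tool, called by a JSON object that holds its "name" and its "arguments", one argument or row to a line. send_rows: Moves the arm, as the interface text tells. Its arguments: {"type":"object","properties":{"plan":{"type":"array"},"squeeze":{"type":"number"}},"required":["plan"]}

```bash
mkdir -p pics; ls; python3 - <<'E'
from station import manip
import cv2,numpy as np
np.set_printoptions(precision=4,suppress=True)
o=manip.get_obs();print(o)
for n in("scene","side"):
    p,d=manip.grab_frame(n);cv2.imwrite(f"pics/{n}0.png",p[:,:,::-1]);np.savez(f"{n}0.npz",p=p,d=d)
    print(n,manip.camera_info(n))
E
```

```text
pics
{'t': 0.0, 'qpos': array([ 1.2484,  0.3005,  1.5216, -0.    ,  1.3207, -0.0666]), 'joint_vel': array([ 0.0012,  0.0006,  0.0022, -0.002 ,  0.0007, -0.0001]), 'tau': array([  0.0005, -54.3497, -36.1795,  -0.0001,   0.004 ,  -0.    ]), 'position': array([0.1391, 0.5319, 0.2307]), 'eef_rot': array([[-0.9675,  0.253 , -0.0004],
       [ 0.253 ,  0.9675, -0.0012],
       [ 0.0001, -0.0012, -1.    ]]), 'ft_force': array([0.7476, 0.0191, 0.6172]), 'moment': array([-0.0327,  0.0267,  0.0117]), 'finger_force': 0.0, 'finger_gap': 0.08524996342473579}
scene {'mtx': array([[551.9356,   0.    , 321.7641],
       [  0.    , 551.9356, 240.1638],
       [  0.    ,   0.    ,   1.    ]]), 'R': array([[ 0.6146, -0.7888,  0.0046],
       [-0.5967, -0.4687, -0.6513],
       [ 0.5159,  0.3975, -0.7588]]), 't': array([-0.1401,  0.4113,  0.6025])}
side {'mtx': array([[514.3878,   0.    , 314.6708],
       [  0.    , 514.3878, 243.8112],
       [  0.    ,   0.    ,   1.    ]]), 'R': array([[ 0.9977, -0.0669,  0.0125],
       [-0.0186, -0.4452, -0.8953],
       [ 0.0654,  0.8929, -0.4454]]), 't': array([-0.4707,  0.1889,  0.6928])}
```

View pics/scene0.png

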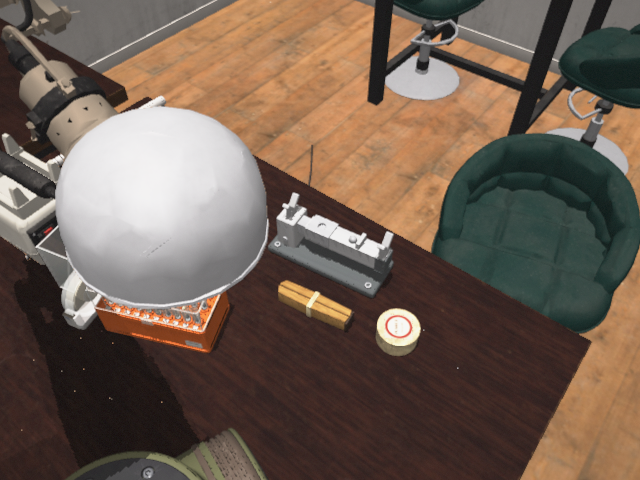

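View pics/side0.png

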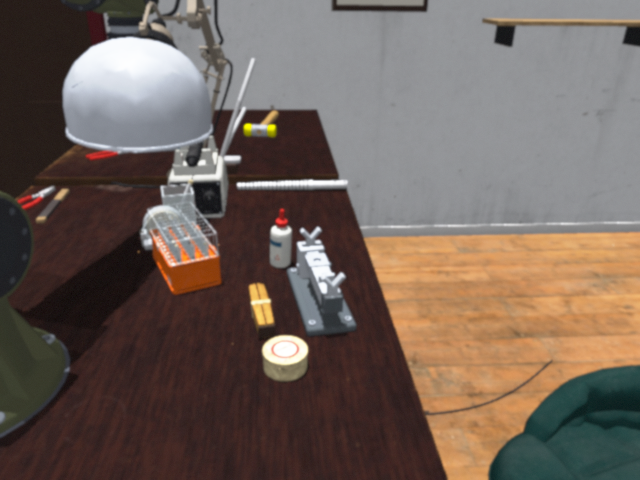

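The scene view shows the rest at about (270-395, 190-290), with the clamp at (315,305) and the tin at (398,332). The side view shows the rest at (290-355, 230-330) and the flux bottle at (281,240). I'll enlarge the rest.

```bash
cat > h.py <<'E'
import numpy as np,cv2
from station import manip
np.set_printoptions(precision=4,suppress=True)
def unproj(n,uv,d):
    c=manip.camera_info(n);k=np.linalg.inv(c["mtx"]);uv=np.atleast_2d(uv)
    r=np.c_[uv,np.ones(len(uv))]@k.T
    return (r*np.reshape(d,(-1,1))-c["t"])@c["R"]
def onplane(n,uv,z):
    c=manip.camera_info(n);o=-c["R"].T@c["t"];p=unproj(n,uv,1.0);r=p-o
    return o+r*((z-o[2])/r[:,2])[:,None]
E
python3 - <<'E'
from h import *
a=np.load("scene0.npz");s=np.load("side0.npz")
c1=cv2.resize(a["p"][185:295,265:400],None,fx=5,fy=5,interpolation=cv2.INTER_CUBIC)
c2=cv2.resize(s["p"][220:340,280:365],None,fx=5,fy=5,interpolation=cv2.INTER_CUBIC)
cv2.imwrite("pics/c1.png",c1[:,:,::-1]);cv2.imwrite("pics/c2.png",c2[:,:,::-1])
# points with z in 0.066..0.074 near the rest
v,u=np.mgrid[185:295,265:400];P=unproj("scene",np.c_[u.ravel(),v.ravel()],a["d"][185:295,265:400].ravel())
for lo,hi in((.01,.018),(.066,.074),(.076,.086)):
    m=(P[:,2]>lo)&(P[:,2]<hi)&(a["d"][185:295,265:400].ravel()>0)
    q=P[m][:,:2].astype(np.float32);r=cv2.minAreaRect(q);print(lo,m.sum(),r)
    print(q.mean(0))
E
```

```text
0.01 2586 ((0.4731070101261139, 0.17371174693107605), (0.12307782471179962, 0.20737692713737488), 38.98960876464844)
[0.4729 0.1707]
0.066 1593 ((0.4908522069454193, 0.18081262707710266), (0.04484554007649422, 0.19223405420780182), 8.7412109375)
[0.4871 0.181 ]
0.076 200 ((0.4887092709541321, 0.176690012216568), (0.026248181238770485, 0.17721539735794067), 10.179336547851562)
[0.4909 0.154 ]
```

View pics/c1.png

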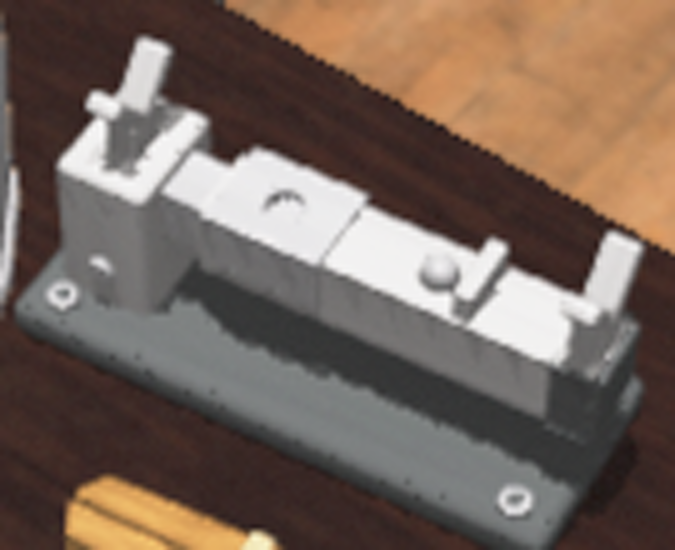

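View pics/c2.png

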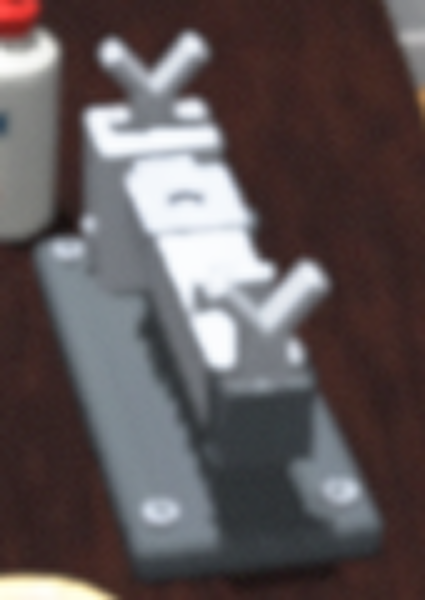

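The close-ups show the collar hole at crop (285,205), the button at (440,272) and the thumb stop at (455-505, 240-320). Outward runs to the lower right, and the front V moves with the sleeve. Next I'll work out the axis and positions.

```bash
python3 - <<'E'
from h import *
f=lambda x,y:(265+x/5-.4,185+y/5-.4)
def P(x,y,z): return onplane("scene",f(x,y),z)[0]
A=P(325,264,.07);B=P(548,362,.07)
print("near edge",A,B,np.degrees(np.arctan2(*(B-A)[1::-1])))
A=P(20,308,.014);B=P(543,546,.014);print("foot",A,B,np.degrees(np.arctan2(*(B-A)[1::-1])),np.linalg.norm(B-A))
s1=P(63,294,.014);s2=P(515,499,.014);print("screws",s1,s2,np.degrees(np.arctan2(*(s2-s1)[1::-1])))
C=P(640,385,.014);print("corner",C, np.linalg.norm(C-B))
print("button dome .075",P(439,267,.075),"base .07",P(440,282,.07))
print("stop top near-left",P(453,292,.082),"bottom near-left",P(457,313,.07),"top far-left",P(490,240,.082))
print("hole collar .072",P(285,203,.072))
a=np.load("scene0.npz")["d"]
for x,y in((439,267),(400,255),(290,185)):
    u,v=f(x,y);print(unproj("scene",(u,v),a[round(v),round(u)]))
print("robot", unproj("scene",(150,460),a[460,150]))
g=lambda x,y:(280+x/5-.4,220+y/5-.4)
Q=lambda x,y,z:onplane("side",g(x,y),z)[0]
a=Q(40,250,.014);b=Q(140,550,.014);c=Q(380,525,.014);print("side foot",a,b,c,np.degrees(np.arctan2(*(b-a)[1::-1])))
print("side stop top ends?",Q(197,290,.082),Q(272,268,.082), "hole",Q(186,198,.072))
E
```

```text
near edge [0.4787 0.1802 0.07  ] [0.4893 0.1026 0.07  ] -82.22150490807134
foot [0.4388 0.2778 0.014 ] [0.467 0.084 0.014] -81.72646373944394 0.1958121790214011
screws [0.4524 0.2705 0.014 ] [0.4765 0.1013 0.014 ] -81.8904536117553
corner [0.5399 0.0954 0.014 ] 0.0738665678044175
button dome .075 [0.4961 0.1489 0.075 ] base .07 [0.495  0.1474 0.07  ]
stop top near-left [0.4855 0.1363 0.082 ] bottom near-left [0.488  0.1358 0.07  ] top far-left [0.5099 0.1396 0.082 ]
hole collar .072 [0.4899 0.2049 0.072 ]
[[0.4936 0.1472 0.0785]]
[[0.496  0.1637 0.0703]]
[[0.4953 0.2071 0.0744]]
robot [[0.0567 0.0317 0.3035]]
side foot [0.4392 0.2701 0.014 ] [0.4661 0.0809 0.014 ] [0.5416 0.0903 0.014 ] -81.9044303124114
side stop top ends? [0.4856 0.1216 0.082 ] [0.5102 0.1342 0.082 ] hole [0.4879 0.2005 0.072 ]
```

{"name": "send_rows", "arguments": {
  "plan": [
    [0, 0, -0.05, 0, 0],
    [0, 0, -0.1, 0, 0],
    [0, 0, -0.15, 0, 0],
    [0, 0, -0.2, 0, 0],
    [0, 0, -0.24, 0, 0],
    [0, 0, -0.26, 0, 0],
    [0, 0, -0.26, 0, 0]
  ],
  "squeeze": 20
}}

```text
t: 0.8
position: [0.1392, 0.5322, 0.4938]
eef_rot: [[-0.967, 0.253, 0.001], [0.253, 0.967, 0.004], [-0.0, 0.004, -1.0]]
ft_force: [0.4, 0.6, 0.3]
finger_gap: 0.0003
finger_force: 0.0
```

{"name": "send_rows", "arguments": {
  "plan": [
    [-0.045, -0.015, 0, 5, 0],
    [-0.09, -0.03, 0, 10, 0],
    [-0.135, -0.044, 0, 15, 0],
    [-0.18, -0.059, 0, 20, 0],
    [-0.225, -0.073, 0, 25, 0],
    [-0.27, -0.088, 0, 30, 0],
    [-0.316, -0.103, 0, 35, 0],
    [-0.316, -0.103, 0, 35, 0]
  ]
}}

```text
t: 1.6
position: [0.4227, 0.3496, 0.4885]
eef_rot: [[-0.641, 0.768, -0.003], [0.768, 0.641, -0.003], [-0.0, -0.004, -1.0]]
ft_force: [0.2, -0.2, 0.3]
finger_gap: -0.0001
finger_force: 0.0
```

{"name": "send_rows", "arguments": {
  "plan": [
    [-0.041, -0.014, 0, 6.4, 0],
    [-0.082, -0.028, 0, 12.8, 0],
    [-0.122, -0.042, 0, 19.2, 0],
    [-0.162, -0.055, 0, 25.6, 0],
    [-0.203, -0.069, 0, 31.8, 0],
    [-0.203, -0.069, 0.05, 31.8, 0],
    [-0.203, -0.069, 0.1, 31.8, 0],
    [-0.203, -0.069, 0.1, 31.8, 0]
  ]
}}

```text
t: 2.4
position: [0.4956, 0.1526, 0.3835]
eef_rot: [[-0.149, 0.989, -0.014], [0.989, 0.149, -0.003], [-0.001, -0.014, -1.0]]
ft_force: [0.0, 0.1, 0.5]
finger_gap: -0.0003
finger_force: 0.0
```

```bash
python3 - <<'E'
from h import *
o=manip.get_obs();p,d=manip.grab_frame("wrist");cv2.imwrite("pics/w1.png",p[:,:,::-1]);np.savez("w1.npz",p=p,d=d,pos=o["position"],R=o["eef_rot"])
print(o["position"],o["eef_rot"],o["qpos"],o["ft_force"]);print(manip.camera_info("wrist"))
E
```

```text
[0.4956 0.1526 0.3835] [[-0.1486  0.9888 -0.0137]
 [ 0.9889  0.1486 -0.0032]
 [-0.0011 -0.0141 -0.9999]] [0.2281 0.1693 1.3351 0.     1.6513 0.079 ] [0.0487 0.1336 0.4731]
{'mtx': array([[371.6483,   0.    , 323.1319],
       [  0.    , 371.6483, 237.7751],
       [  0.    ,   0.    ,   1.    ]]), 'T_tool_cam': array([[-0.0005, -0.9613, -0.2756,  0.0696],
       [ 1.    , -0.0004, -0.0003, -0.0006],
       [ 0.0002, -0.2756,  0.9613, -0.1421],
       [ 0.    ,  0.    ,  0.    ,  1.    ]])}
```

View pics/w1.png

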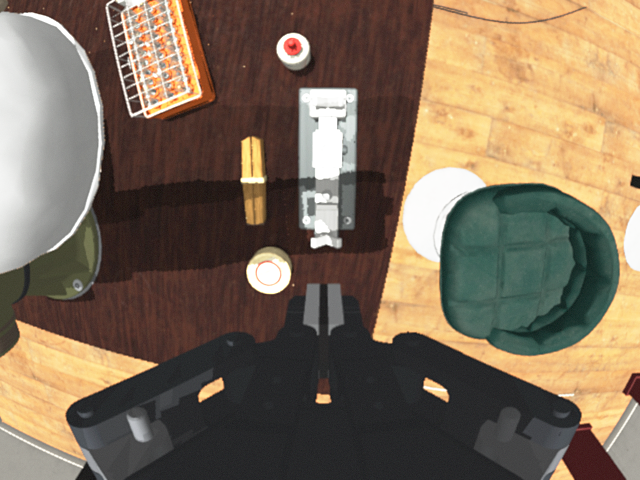

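The wrist view shows the rest upright in the picture at (300-355, 90-245), with outward pointing down. The fingers are straight above it and clear of the hood and bystanders. I'll go lower and measure again.

{"name": "send_rows", "arguments": {
  "plan": [
    [0, 0, 0.05, 0, 0],
    [0, 0, 0.1, 0, 0],
    [0, 0, 0.15, 0, 0],
    [0, 0, 0.2, 0, 0],
    [0, 0, 0.24, 0, 0],
    [0, 0, 0.26, 0, 0],
    [0, 0, 0.26, 0, 0],
    [0, 0, 0.26, 0, 0]
  ]
}}

```text
t: 3.25
position: [0.4995, 0.1539, 0.134]
eef_rot: [[-0.149, 0.989, 0.004], [0.989, 0.149, 0.001], [0.0, 0.004, -1.0]]
ft_force: [0.9, -0.5, 0.2]
finger_gap: -0.0002
finger_force: 0.0
```

```bash
python3 - <<'E'
from h import *
o=manip.get_obs();p,d=manip.grab_frame("wrist")
c=cv2.resize(p[90:390,200:450],None,fx=2,fy=2,interpolation=cv2.INTER_CUBIC)
cv2.imwrite("pics/w2.png",c[:,:,::-1]);np.savez("w2.npz",p=p,d=d,pos=o["position"],R=o["eef_rot"])
print(o["position"],o["eef_rot"],o["ft_force"])
E
```

```text
[0.4995 0.1539 0.134 ] [[-0.1492  0.9888  0.0036]
 [ 0.9888  0.1492  0.0009]
 [ 0.0003  0.0037 -1.    ]] [ 0.8572 -0.4901  0.1993]
```

View pics/w2.png

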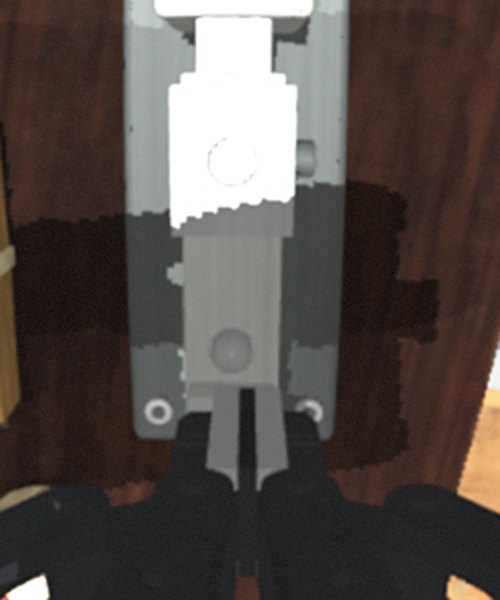

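The crop shows the button at (231,350), the collar hole at (233,161), and the sleeve edges at columns 185 and 281. The fingertips are at (248,390), slightly to the right of the button.

```bash
python3 - <<'E'
from h import *
w=np.load("w2.npz");c=manip.camera_info("wrist");T=c["T_tool_cam"];K=c["mtx"]
def W(x,y,z):
    uv=np.array([[[200+x/2-.25,90+y/2-.25]]])
    n=cv2.fisheye.undistortPoints(uv,K,np.zeros(4))[0,0]
    ray=w["R"]@(T[:3,:3]@np.r_[n,1]);o=w["R"]@T[:3,3]+w["pos"]
    return o+ray*(z-o[2])/ray[2]
b=W(231,350,.076);h=W(233,161,.071);l=W(186,300,.07);r=W(281,300,.07)
print("b",b,"hole",h,"mid",(l+r)/2,"width",np.linalg.norm(l-r),"dist",np.linalg.norm((h-b)[:2]))
print("dir",np.degrees(np.arctan2(*(b-h)[1::-1])))
for q in(b,(l+r)/2): print("in tool",w["R"].T@(q-w["pos"]))
E
```

```text
b [0.4952 0.1494 0.076 ] hole [0.488  0.2023 0.071 ] mid [0.4939 0.1625 0.07  ] width 0.02749957487999523 dist 0.05341449034179799
dir -82.24124240762572
in tool [-0.0039 -0.0052  0.058 ]
in tool [ 0.0093 -0.0045  0.064 ]
```

{"name": "send_rows", "arguments": {
  "plan": [
    [-0.001, -0.003, 0.01, -0.3, 0],
    [-0.002, -0.005, 0.025, -0.3, 0],
    [-0.002, -0.005, 0.04, -0.3, 0],
    [-0.002, -0.005, 0.043, -0.3, 0],
    [-0.002, -0.005, 0.043, -0.3, 0],
    [-0.002, -0.005, 0.043, -0.3, 0]
  ]
}}

```text
t: 3.9
position: [0.4935, 0.1505, 0.0892]
eef_rot: [[-0.154, 0.988, 0.001], [0.988, 0.154, 0.0], [0.0, 0.001, -1.0]]
ft_force: [-0.3, -0.1, 0.3]
finger_gap: 0.0001
finger_force: 0.0
```

{"name": "send_rows", "arguments": {
  "plan": [
    [0.0015, 0.0015, 0.003, 0.7, 0],
    [0.0015, 0.0015, 0.006, 0.7, 0],
    [0.0015, 0.0015, 0.009, 0.7, 0],
    [0.0015, 0.0015, 0.009, 0.7, 0],
    [0.0015, 0.0015, 0.009, 0.7, 0]
  ]
}}

```text
t: 4.4
position: [0.4942, 0.1521, 0.0792]
eef_rot: [[-0.142, 0.99, -0.0], [0.99, 0.142, -0.0], [-0.0, -0.0, -1.0]]
ft_force: [-0.3, -0.6, 0.1]
finger_gap: -0.0001
finger_force: 0.0
```

Below 0.082 with no force, so the tips are clear of the stop. Next I'll press in small steps.

{"name": "send_rows", "arguments": {
  "plan": [
    [0, 0.0005, 0.001, 0, 0],
    [0, 0.0005, 0.002, 0, 0],
    [0, 0.0005, 0.003, 0, 0],
    [0, 0.0005, 0.003, 0, 0]
  ]
}}

```text
t: 4.8
position: [0.4949, 0.1522, 0.0765]
eef_rot: [[-0.142, 0.99, 0.001], [0.99, 0.142, 0.0], [-0.0, 0.001, -1.0]]
ft_force: [-0.7, 0.4, 5.1]
finger_gap: 0.0
finger_force: 2.3
```

{"name": "send_rows", "arguments": {
  "plan": [
    [0, 0, 0.001, 0, 0],
    [0, 0, 0.002, 0, 0],
    [0, 0, 0.003, 0, 0],
    [0, 0, 0.004, 0, 0],
    [0, 0, 0.005, 0, 0],
    [0, 0, 0.0055, 0, 0],
    [0, 0, 0.0055, 0, 0]
  ]
}}

```text
t: 5.5
position: [0.4949, 0.1522, 0.0708]
eef_rot: [[-0.142, 0.99, 0.0], [0.99, 0.142, 0.0], [0.0, 0.0, -1.0]]
ft_force: [0.1, 0.1, 6.3]
finger_gap: -0.0001
finger_force: 2.9
```

{"name": "send_rows", "arguments": {
  "plan": [
    [0, 0, 0.0004, 0, 0],
    [0, 0, 0.0008, 0, 0],
    [0, 0, 0.0008, 0, 0]
  ]
}}

```text
t: 5.8
position: [0.4949, 0.1522, 0.0701]
eef_rot: [[-0.142, 0.99, 0.0], [0.99, 0.142, 0.0], [0.0, 0.0, -1.0]]
ft_force: [-0.5, 0.0, 5.6]
finger_gap: -0.0003
finger_force: 2.9
```

{"name": "send_rows", "arguments": {
  "plan": [
    [0, 0, 0.0003, 0, 0],
    [0, 0, 0.0003, 0, 0]
  ]
}}

```text
t: 6.0
position: [0.4949, 0.1522, 0.07]
eef_rot: [[-0.142, 0.99, 0.001], [0.99, 0.142, 0.0], [0.0, 0.001, -1.0]]
ft_force: [-0.2, -1.1, 8.8]
finger_gap: -0.0001
finger_force: 4.5
```

It's flush: the tips are just touching the sleeve top. Now I'll push outward, which is tool -x.

{"name": "send_rows", "arguments": {
  "plan": [
    [-0.001, 0, 0, 0, 0],
    [-0.002, 0, 0, 0, 0],
    [-0.003, 0, 0, 0, 0],
    [-0.004, 0, 0, 0, 0],
    [-0.004, 0, 0, 0, 0]
  ]
}}

```text
t: 6.5
position: [0.4956, 0.1486, 0.0701]
eef_rot: [[-0.142, 0.99, 0.001], [0.99, 0.142, 0.001], [0.001, 0.001, -1.0]]
ft_force: [-0.8, 3.0, 8.5]
finger_gap: -0.0007
finger_force: 3.9
```

{"name": "send_rows", "arguments": {
  "plan": [
    [-0.001, 0, 0, 0, 0],
    [-0.002, 0, 0, 0, 0],
    [-0.003, 0, 0, 0, 0],
    [-0.003, 0, 0, 0, 0]
  ]
}}

```text
t: 6.9
position: [0.4959, 0.1462, 0.0701]
eef_rot: [[-0.142, 0.99, 0.001], [0.99, 0.142, 0.002], [0.002, 0.001, -1.0]]
ft_force: [-1.8, 8.8, 6.6]
finger_gap: -0.0001
finger_force: 6.6
```

{"name": "send_rows", "arguments": {
  "plan": [
    [-0.001, 0, 0, 0, 0],
    [-0.002, 0, 0, 0, 0],
    [-0.002, 0, 0, 0, 0]
  ]
}}

```text
t: 7.2
position: [0.4962, 0.1444, 0.07]
eef_rot: [[-0.142, 0.99, 0.001], [0.99, 0.142, 0.002], [0.002, 0.001, -1.0]]
ft_force: [-1.5, 8.6, 7.4]
finger_gap: 0.0002
finger_force: 6.6
```

{"name": "send_rows", "arguments": {
  "plan": [
    [-0.001, 0, 0, 0, 0],
    [-0.002, 0, 0, 0, 0],
    [-0.003, 0, 0, 0, 0],
    [-0.003, 0, 0, 0, 0]
  ]
}}

```text
t: 7.6
position: [0.4966, 0.1412, 0.07]
eef_rot: [[-0.142, 0.99, 0.001], [0.99, 0.142, 0.001], [0.001, 0.001, -1.0]]
ft_force: [-1.9, 7.9, 7.7]
finger_gap: -0.0
finger_force: 7.5
```

{"name": "send_rows", "arguments": {
  "plan": [
    [-0.001, 0, 0, 0, 0],
    [-0.002, 0, 0, 0, 0],
    [-0.003, 0, 0, 0, 0],
    [-0.004, 0, 0, 0, 0],
    [-0.004, 0, 0, 0, 0]
  ]
}}

```text
t: 8.1
position: [0.4972, 0.137, 0.07]
eef_rot: [[-0.142, 0.99, 0.001], [0.99, 0.142, 0.001], [0.001, 0.001, -1.0]]
ft_force: [-0.4, 5.6, 7.9]
finger_gap: -0.0001
finger_force: 6.9
```

{"name": "send_rows", "arguments": {
  "plan": [
    [-0.002, 0, -0.0005, 0, 0],
    [-0.005, 0, -0.0008, 0, 0],
    [-0.008, 0, -0.0008, 0, 0],
    [-0.011, 0, -0.0008, 0, 0],
    [-0.014, 0, -0.0008, 0, 0],
    [-0.016, 0, -0.0008, 0, 0],
    [-0.018, 0, -0.0008, 0, 0],
    [-0.018, 0, -0.0008, 0, 0]
  ]
}}

```text
t: 8.9
position: [0.4996, 0.1191, 0.0701]
eef_rot: [[-0.142, 0.99, 0.0], [0.99, 0.142, 0.001], [0.001, 0.0, -1.0]]
ft_force: [3.2, 5.7, -2.2]
finger_gap: -0.0001
finger_force: 2.7
```

```bash
python3 - <<'E'
from h import *
o=manip.get_obs();p,d=manip.grab_frame("wrist")
c=cv2.resize(p[90:390,200:450],None,fx=2,fy=2,interpolation=cv2.INTER_CUBIC)
cv2.imwrite("pics/w3.png",c[:,:,::-1]);print(o["position"],o["ft_force"])
E
```

```text
[0.4996 0.1191 0.0701] [ 3.2472  5.6682 -2.1946]
```

View pics/w3.png

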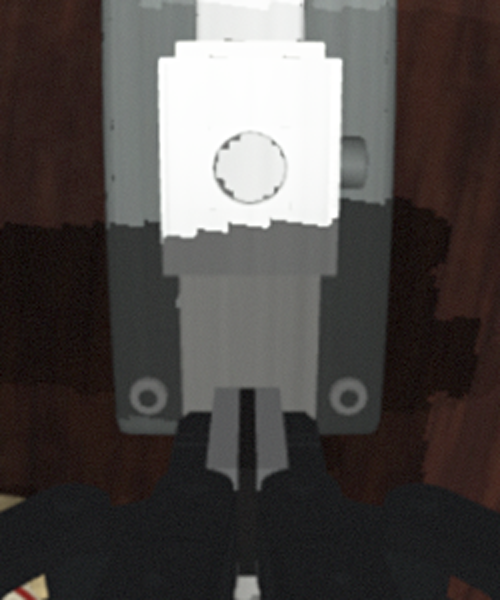

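The crop shows the button hidden under the sleeve wall and the collar with its hole at (250,167) drawing closer, so the sleeve has moved about 31 mm. I'll keep going, then slow down.

{"name": "send_rows", "arguments": {
  "plan": [
    [-0.002, 0, 0, 0, 0],
    [-0.004, 0, 0, 0, 0],
    [-0.006, 0, 0, 0, 0],
    [-0.008, 0, 0, 0, 0],
    [-0.009, 0, 0, 0, 0],
    [-0.01, 0, 0, 0, 0],
    [-0.01, 0, 0, 0, 0]
  ]
}}

```text
t: 9.65
position: [0.5009, 0.1089, 0.0701]
eef_rot: [[-0.142, 0.99, -0.0], [0.99, 0.142, 0.001], [0.001, -0.0, -1.0]]
ft_force: [2.0, 3.4, -1.6]
finger_gap: -0.0002
finger_force: 2.0
```

{"name": "send_rows", "arguments": {
  "plan": [
    [-0.001, 0, 0, 0, 0],
    [-0.002, 0, 0, 0, 0],
    [-0.003, 0, 0, 0, 0],
    [-0.004, 0, 0, 0, 0]
  ]
}}

```text
t: 10.05
position: [0.5014, 0.1054, 0.0702]
eef_rot: [[-0.142, 0.99, -0.0], [0.99, 0.142, 0.001], [0.001, -0.0, -1.0]]
ft_force: [1.0, 10.3, -1.8]
finger_gap: 0.0
finger_force: 5.2
```

{"name": "send_rows", "arguments": {
  "plan": [
    [-0.001, 0, 0, 0, 0],
    [-0.002, 0, 0, 0, 0]
  ]
}}

```text
t: 10.25
position: [0.5017, 0.1033, 0.0702]
eef_rot: [[-0.142, 0.99, -0.0], [0.99, 0.142, 0.001], [0.001, -0.0, -1.0]]
ft_force: [1.4, 7.8, -1.5]
finger_gap: 0.0003
finger_force: 4.0
```

{"name": "send_rows", "arguments": {
  "plan": [
    [-0.001, 0, 0, 0, 0],
    [-0.002, 0, 0, 0, 0]
  ]
}}

```text
t: 10.45
position: [0.5019, 0.1014, 0.0701]
eef_rot: [[-0.142, 0.99, -0.0], [0.99, 0.142, 0.001], [0.001, -0.0, -1.0]]
ft_force: [1.9, 9.1, -1.9]
finger_gap: 0.0
finger_force: 4.2
```

{"name": "send_rows", "arguments": {
  "plan": [
    [-0.001, 0, 0, 0, 0],
    [-0.001, 0, 0, 0, 0]
  ]
}}

```text
t: 10.65
position: [0.5021, 0.1, 0.0701]
eef_rot: [[-0.142, 0.99, -0.0], [0.99, 0.142, 0.001], [0.001, -0.0, -1.0]]
ft_force: [2.2, 3.7, -1.2]
finger_gap: -0.0003
finger_force: 2.2
```

{"name": "send_rows", "arguments": {
  "plan": [
    [-0.0005, 0, 0, 0, 0],
    [-0.001, 0, 0, 0, 0],
    [-0.001, 0, 0, 0, 0]
  ]
}}

```text
t: 10.95
position: [0.5023, 0.0991, 0.0702]
eef_rot: [[-0.142, 0.99, -0.0], [0.99, 0.142, 0.001], [0.001, -0.0, -1.0]]
ft_force: [1.3, 4.8, -2.0]
finger_gap: 0.0001
finger_force: 2.8
```

{"name": "send_rows", "arguments": {
  "plan": [
    [-0.0005, 0, 0, 0, 0],
    [-0.001, 0, 0, 0, 0],
    [-0.001, 0, 0, 0, 0]
  ]
}}

```text
t: 11.25
position: [0.5024, 0.098, 0.0701]
eef_rot: [[-0.142, 0.99, -0.0], [0.99, 0.142, 0.0], [0.0, -0.0, -1.0]]
ft_force: [1.6, 4.6, -2.1]
finger_gap: 0.0
finger_force: 2.2
```

```bash
python3 - <<'E'
from h import *
o=manip.get_obs();p,d=manip.grab_frame("wrist")
c=cv2.resize(p[90:390,200:450],None,fx=2,fy=2,interpolation=cv2.INTER_CUBIC)
cv2.imwrite("pics/w4.png",c[:,:,::-1]);print(o["position"],o["ft_force"])
E
```

```text
[0.5024 0.098  0.0701] [ 1.6176  4.5936 -2.1173]
```

View pics/w4.png

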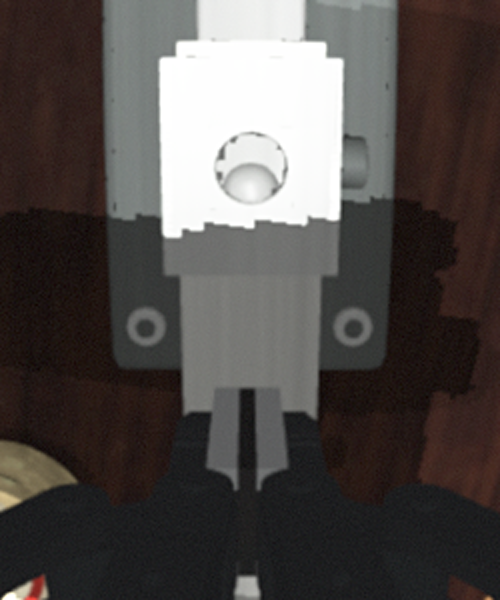

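The button's dome is now showing in the collar hole, at (251,185) against the hole centre at (251,167). About 3-4 mm remain.

{"name": "send_rows", "arguments": {
  "plan": [
    [-0.0005, 0, 0, 0, 0],
    [-0.001, 0, 0, 0, 0],
    [-0.0015, 0, 0, 0, 0],
    [-0.0015, 0, 0, 0, 0]
  ]
}}

```text
t: 11.7
position: [0.5026, 0.0963, 0.0702]
eef_rot: [[-0.142, 0.99, -0.001], [0.99, 0.142, 0.0], [0.0, -0.001, -1.0]]
ft_force: [1.5, 2.8, -2.8]
finger_gap: -0.0
finger_force: 1.6
```

{"name": "send_rows", "arguments": {
  "plan": [
    [-0.0005, 0, 0, 0, 0],
    [-0.001, 0, 0, 0, 0],
    [-0.001, 0, 0, 0, 0]
  ]
}}

```text
t: 12.0
position: [0.5028, 0.0949, 0.0705]
eef_rot: [[-0.141, 0.99, -0.0], [0.99, 0.141, -0.0], [-0.0, -0.0, -1.0]]
ft_force: [-0.2, -0.3, -0.2]
finger_gap: -0.0003
finger_force: 0.0
```

The force dropped to zero, so it may have clicked in. I'll check.

```bash
python3 - <<'E'
from h import *
o=manip.get_obs();p,d=manip.grab_frame("wrist");q,_=manip.grab_frame("scene")
c=cv2.resize(p[110:260,240:410],None,fx=2.35,fy=2.35,interpolation=cv2.INTER_CUBIC)
e=cv2.resize(q[185:295,265:415],None,fx=2.6,fy=2.6,interpolation=cv2.INTER_CUBIC)
H=max(c.shape[0],e.shape[0]);f=lambda a:cv2.copyMakeBorder(a,0,H-a.shape[0],0,0,cv2.BORDER_CONSTANT)
cv2.imwrite("pics/w5.png",np.hstack([f(c),f(e)])[:,:,::-1]);print(o["position"],o["ft_force"])
E
```

```text
[0.5028 0.0949 0.0705] [-0.2138 -0.2663 -0.1697]
```

View pics/w5.png

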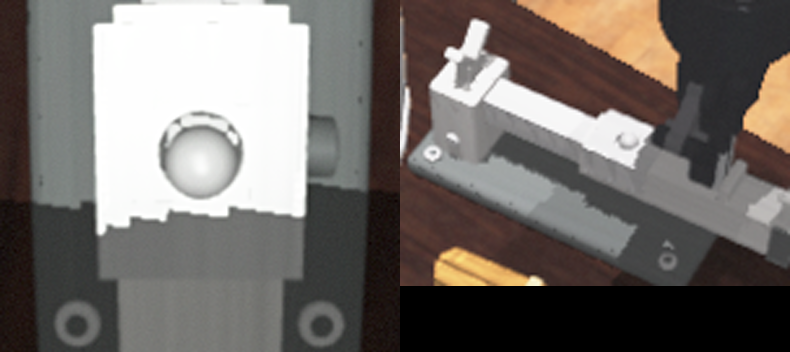

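The dome now fills the collar hole at (200,160). I'll check its height from depth.

```bash
cat > chk.py <<'E'
from h import *
o=manip.get_obs();p,d=manip.grab_frame("wrist");c=manip.camera_info("wrist");T=c["T_tool_cam"]
v,u=np.mgrid[140:230:1,270:380:1]
n=cv2.fisheye.undistortPoints(np.c_[u.ravel(),v.ravel()].astype(float)[:,None],c["mtx"],np.zeros(4))[:,0]
P=(np.c_[n,np.ones(len(n))]*d[v,u].reshape(-1,1))@T[:3,:3].T+T[:3,3]
Z=(P@o["eef_rot"].T+o["position"])[:,2].reshape(v.shape)
print((Z[::6,::6]*1000).round(0).astype(int))
print(o["t"],o["position"],o["ft_force"])
E
python3 chk.py
```

```text
[[ 14  14  72  71  72  71  72  72  71  72  71  71  72  72  70  71  73  15
   14]
 [ 14  13  71  71  72  73  71  71  71  72  72  71  73  72  71  73  72  12
   14]
 [ 14  12  72  72  71  71  72  71  72  72  71  72  72  71  72  70  72  14
   14]
 [ 13  13  71  70  72  72  71  70  71  67  71  71  72  72  71  71  72  14
   14]
 [ 13  14  71  71  71  73  72  67  66  71  68  66  73  72  72  71  72  62
   63]
 [ 13  14  71  73  71  70  73  67  75  75  75  74  71  72  72  71  72  63
   63]
 [ 14  13  72  72  71  72  72  75  77  77  77  76  66  70  72  71  71  64
   63]
 [ 13  13  72  71  71  72 213  75  77  77  78  76  71  71  72  71  72  62
   63]
 [ 13  14  71  70  72  71  72  71  76  77  77  75  71  71  72  72  72  12
   13]
 [ 13  14  71  72  72  71  72  72  71  75  72  71  72  71  73  72  72  14
   13]
 [ 13  13  71  72  72  72  72  72  71  71  70  72  72  72  72  71  72  14
   14]
 [ 14  14  71  70  72  72  71  73  71  71  72  72  72 213  73  71  72  13
   14]
 [ 14  14  71  72  71  71  72  72  71  71  73  71  73  71  72  70  72  14
   14]
 [ 14  13  72  71  71  71  72  72  72  71  72  71  71  72  72  73  72  13
   14]
 [ 13  14  72  72  72  72  71  71  72  72  71  72  72  72  72  72  71  12
   13]]
12.1 [0.5029 0.0951 0.0705] [-0.4681 -0.9808  0.437 ]
```

The button top is at 78 mm, which is fully up. I'll back off and lift away.

{"name": "send_rows", "arguments": {
  "plan": [
    [0.0015, 0, 0, 0, 0],
    [0.003, 0, -0.001, 0, 0],
    [0.003, 0, -0.01, 0, 0],
    [0.003, 0, -0.03, 0, 0],
    [0.003, 0, -0.06, 0, 0],
    [0.003, 0, -0.09, 0, 0],
    [0.003, 0, -0.1, 0, 0],
    [0.003, 0, -0.1, 0, 0]
  ]
}}

```text
t: 12.95
position: [0.503, 0.0983, 0.172]
eef_rot: [[-0.142, 0.99, 0.003], [0.99, 0.142, 0.0], [-0.0, 0.003, -1.0]]
ft_force: [-0.7, 1.5, -0.9]
finger_gap: 0.0001
finger_force: 0.0
```

```bash
python3 - <<'E'
from h import *
o=manip.get_obs();p,d=manip.grab_frame("scene")
v,u=np.mgrid[185:295,265:400];P=unproj("scene",np.c_[u.ravel(),v.ravel()],d[185:295,265:400].ravel())
m=np.hypot(P[:,0]-.4953,P[:,1]-.149)<.005
print(o["t"],o["position"],o["ft_force"],np.percentile(P[m][:,2],[10,50,90]))
manip.hand_in()
E
```

```text
12.95 [0.503  0.0983 0.172 ] [-0.7234  1.545  -0.9359] [0.0138 0.0445 0.0789]
the job is handed in; nothing more can be done
```

The mandrel rest is out to its next hole: the button is fully up in the index collar (top measured at about 78 mm), the arm is lifted clear, and the job was handed in at about 13 s.

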